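Open the sample chamber

TASK

Open the sample chamber: first swing the hold-down clamp arm up and back over centre, so that it stays back by itself. Then take the cover by its grip bar and slide it along the chamber, away from the end it was pushed to, feeling with light upward pulls for the hidden spot where its foot comes free. Lift it off and set it down, without dropping it, squarely on the middle of the rest across both rails, grip bar up, and leave the jars, the beaker and the timer where they stand.

Things in the scene. Friction and masses are not known exactly. Their poses are not given: they have to be found in the camera images.
- chamber: sample chamber, a grey box with an aluminium deck, 110 mm (its x) by 190 mm (its y), 60 mm high, fixed to the worktop. Origin: centre of its underside, z up. The deck has an opening, hidden by the cover; the cover slides on the deck along the chamber's y. The clamp's hinge is at (72, 0, 76) mm in this frame, its axis along +y
- deck_mid (a point): middle of the chamber's deck (60 mm up), axes as the chamber's. Stops limit the cover's y from here to +-34 mm. It starts at the -y end (-33 to -27), its foot caught under a track. The foot comes free only at one unseen place, cover y between -14 and +22, different each time: within about 5 mm of it the cover lifts straight off; elsewhere it lifts 3 mm and is blocked
- cover: loose cover, 0.26 to 0.47 kg, lying on the deck square to the chamber: plate 84 (x) by 160 (y) by 6 mm; on top a black upright grip bar 16 (x) by 90 (y) mm, its top 38 mm above the plate's underside; beneath, a stem and a T foot 44 (x) by 22 (y) mm whose bottom is 27 mm below the plate's underside (lift 30 mm to clear the deck). Origin: centre of the plate's underside, z up
- cover_grip (a point): point in the middle of the cover's grip bar, 28 mm above the cover's origin; the place to pinch it from above, fingers closing along the cover's x
- clamp (a joint): clamp arm hinge, rad: 0 = arm lies on the cover, 1.6 = fully swung back (away from the cover, towards the chamber's +x). It falls forward again below about 0.6 and falls back by itself beyond about 0.8.
- clamp_grip (a point): point on the clamp's upright black handle (round, 16 mm thick; it reaches 25 mm above this point and 32 mm below). With the arm down it lies 30 mm towards the chamber's -x and 68 mm above the hinge; it swings on an arc of 74 mm radius about the hinge
- rest: fixed rest for the cover: base plate 100 (x) by 124 (y) mm with two upright grey rails along its x, 90 mm long, 12 mm thick, centred at y = +-50 mm, tops at z 40 mm. Origin: centre of its underside. The cover lies across both rails, its long side along the rest's y (either way round), its foot hanging between the rails
- sample_jar_a: small white screw-cap jar, 41 mm across, 74 mm high, bystander; origin at the centre of its underside
- sample_jar_b: small white screw-cap jar, 41 mm across, 74 mm high, bystander; origin at the centre of its underside
- beaker: glass beaker, 58 mm across, 72 mm high, bystander; origin at the centre of its underside
- timer: white desk timer, 58 by 62 by 20 mm, bystander; origin at the centre of its underside

How it is judged:
By the outcome, as a careful person would: the job done as asked, in the order asked, and still so for the second after the job is handed in, with the robot touching nothing.
It also fails if it takes over 64 s, if anything falls off the work surface, if the arm or the gripper's body presses on something with over 40 N, if the wrist force passes 120 N, or if a joint passes its speed limit or range.

ROBOT

A 7-joint arm with a two-finger parallel gripper is mounted at the origin on a cart in front of the work surface, level with it; the furniture and walls round the work are solid. World frame = base frame: x ahead of the robot, y to its left, z up, the work surface at z = 0. Lengths are in m, angles in rad, forces in N, time in s.
With the tool pointing down it reaches from about 0.4 to 0.75 m from the base axis. Payload 19.5 kg.
Tool frame: the origin (TCP) lies on the centre line of the jaws, within the pads' length; the fingertips stand 19 mm ahead of it and the grasp point (between the pads) is the TCP; z points along the fingers, y is the direction in which the jaws open and shut (so a half turn about z gives the same grasp; the last joint's range is limited). The gripper opens to 85 mm and grips with 20 to 120 N. Pads are 22 mm wide; open, the fingers measure 114 mm over their backs; the gripper's body (76 mm by 85 mm) begins 54 mm behind the grasp point. The pads swing forward as they close: fully open they stand 13 mm farther back than shut.
Start: joints at [-1.232, 0.707, -0.028, 1.485, 0.022, 0.951, -0.075], TCP at [0.214, 0.534, 0.25] pointing down, gripper open.
Joint ranges: [-2.71, 2.71], [-0.32, 2.16], [-1.57, 1.52], [0, 2.45], [-1.46, 4.6], [0, 2.02], [-2.83, 2.83]. Speed limits (rad/s): [1.89, 1.89, 2.57, 2.57, 3.01, 3.01, 3.01].

INTERFACE

Orientations are given as a rotation vector (axis times angle).
In Python, from station import env, eyes gives the robot as it stands.
- The arm moves only by the shell command python3 -m inch 'ROWS'. ROWS is a JSON object of lists of equal length, an entry for each row: "delta_pos": the shift along the world's x, y, z in m, a list of three; "spin": the turn about the world's z in degrees; "jaw": the finger opening in m, from 0 to 0.0854. In form: {"delta_pos": [[x, y, z], ...], "spin": [spin, ...], "jaw": [jaw, ...]}. A call has 1 to 5 rows; each row is the pose to reach, as a shift and turn from the pose commanded when the call began; what a row does not reach only later rows make up. A row lasts 1/12 s, in which the tool goes at most 41.7 mm and 7.16 degrees, less where a joint would pass 70% of its speed; a pose out of reach is approached as far as the arm can. A call with a gripper value outside its range is refused whole. The fingers move at their own pace and stop on an object; the grip force is fixed at half the most. Time passes only in rows, so rows that repeat a pose let the fingers close. It gives the time, the measured TCP pose, the force and the opening at its end, in the units of the state.
- env.get_state(): the state, without advancing time (a new reading comes with each control period).
- eyes.capture(name): name is "side" or "top"; returns the picture (400x640x3 uint8, red, green, blue); there is no depth.
- eyes.get_calibration(name): a dict with "fx", "fy", "cx", "cy" (pixels), "k1" (the pictures are not rectified: a ray, as slopes to the right and down, at radius r is drawn at 1 + k1 r^2 times it, then the intrinsics apply), "R" (3x3) and "t" (3): a world point X has camera coordinates R X + t. Camera axes: x right, y down, z forward; pixel columns grow to the right and rows downward; lengths in m; the calibration is good to about 2 mm. A picture is of the moment at which its call begins. get_calibration takes no time and is no camera call.
- env.finish_job(): hands the job in, once; it reports no verdict.
The state is a dict: "t": time; "qpos": joint angles; "dq": joint speeds; "joint_efforts": joint torques, N m; "tool_pos": TCP position; "tool_rot": TCP orientation; "contact_force": force on the tool from outside, world axes, zero at the start; "moment": the same for the moment, N m; "opening": opening from 0.0 (shut) to 1.0 (fully open).
Only numpy, scipy, OpenCV 4.12 (cv2) and the standard library are available. Lean on these libraries where they do the work, as an engineer would, in place of code of your own. Each camera call takes 0.05 s, during which the arm holds its last target. There are 200 camera calls.

## Working session

There is one attempt and no reset: what is moved stays moved. The work goes in short steps, Python scripts to look and compute and a shell command to move; the robot and the scene stay as the last step left them, time stands still between calls to the robot, and variables do not carry over. Pictures are saved under pics/ and viewed, about 8 in all and at most 12, crops included, and the job is handed in when it is done.

```bash
ls; mkdir -p pics; python3 - <<'E'
from station import env, eyes
import cv2,numpy as np
for n in ("side","top"):
    im=eyes.capture(n); cv2.imwrite(f"pics/{n}0.png",im[:,:,::-1])
    c=eyes.get_calibration(n); print(n,{k:np.round(v,4).tolist() for k,v in c.items()})
print(env.get_state())
E
```

```text
pics
side {'fx': 399.5222, 'fy': 399.5222, 'cx': 321.3372, 'cy': 192.0932, 'k1': -0.0635, 'R': [[-0.7672, -0.6414, -0.0052], [-0.5469, 0.6583, -0.5172], [0.3352, -0.394, -0.8558]], 't': [0.3595, 0.3702, 0.7356]}
top {'fx': 393.2527, 'fy': 393.2527, 'cx': 312.0897, 'cy': 197.5139, 'k1': -0.0542, 'R': [[0.0079, -0.9997, -0.0239], [-0.9818, -0.0032, -0.1901], [0.1899, 0.025, -0.9815]], 't': [-0.0353, 0.5374, 0.9057]}
{'t': 0.1, 'qpos': array([-1.23170625,  0.70701532, -0.02758859,  1.48495748,  0.02199859,
        0.95091065, -0.07551462]), 'dq': array([ 7.73458097e-04, -1.39172771e-03,  6.48652996e-04, -1.26562222e-03,
       -5.31989470e-06,  3.57114096e-04,  1.48695134e-04]), 'joint_efforts': array([ 3.62159008e-03, -8.84295058e+01,  1.23783097e+00, -2.36449349e+01,
        1.72444299e-02,  5.17504857e-03,  1.06096047e-04]), 'tool_pos': array([0.21362993, 0.53360147, 0.24988784]), 'tool_rot': array([-5.94567956e-01, -3.08467372e+00,  1.53679821e-03]), 'contact_force': array([-0.24344606,  0.0352938 , -0.33196348]), 'moment': array([-0.01891121,  0.03266046,  0.01884053]), 'opening': 1.000224640728906}
```

View pics/top0.png

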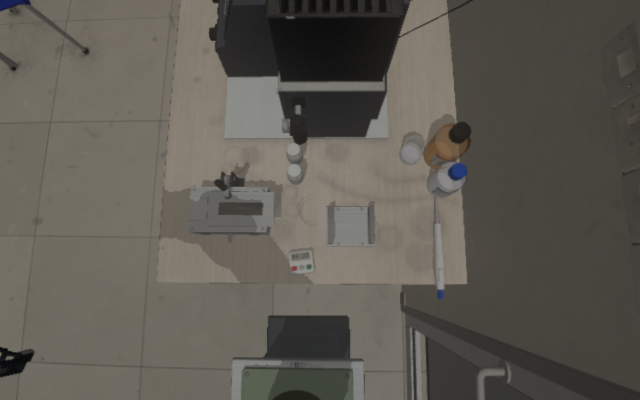

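View pics/side0.png

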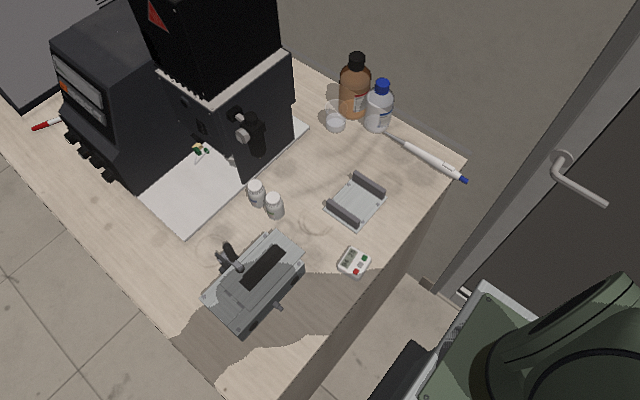

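Top: chamber at about (232,210) with its long axis along world y and the clamp on the +x side. The rest is at (351,226), jars at (294,152) and (295,172), timer at (301,261). The cover sits at the image-right end (world -y). I'll enlarge both views.

```bash
python3 - <<'E'
import cv2
a=cv2.imread("pics/top0.png")[160:285,182:382]; cv2.imwrite("pics/topc.png",cv2.resize(a,None,fx=4,fy=4,interpolation=cv2.INTER_CUBIC))
a=cv2.imread("pics/side0.png")[165:345,190:390]; cv2.imwrite("pics/sidec.png",cv2.resize(a,None,fx=3.3,fy=3.3,interpolation=cv2.INTER_CUBIC))
E
```

```text
(no output)
```

View pics/topc.png

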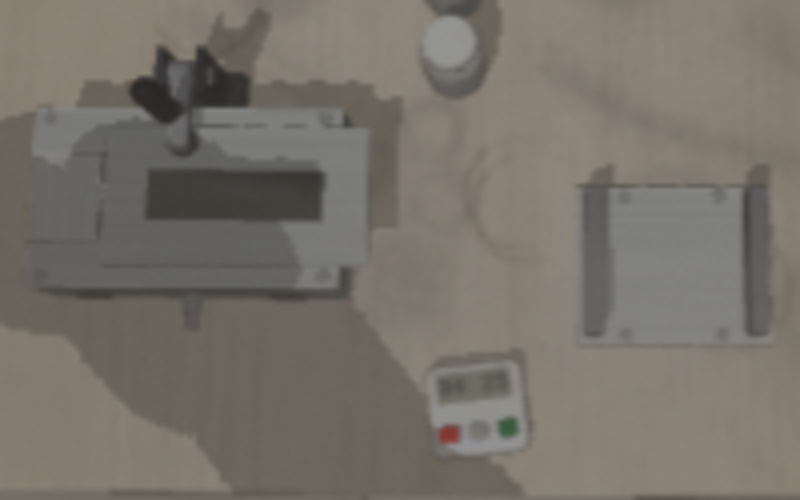

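View pics/sidec.png

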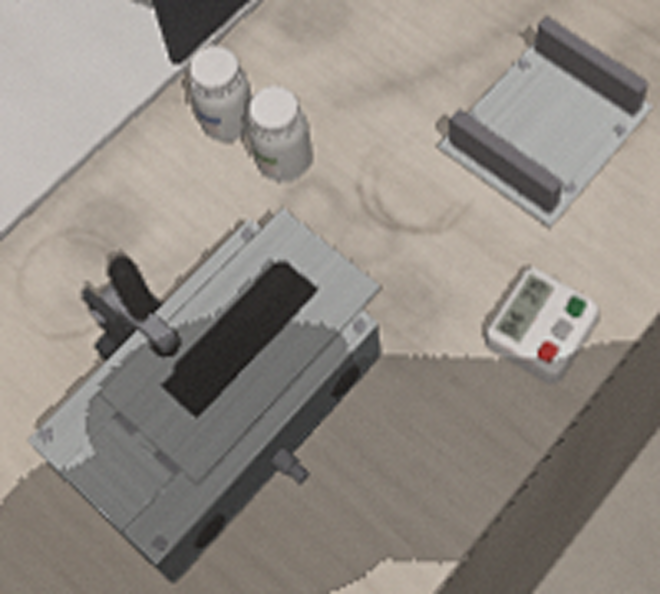

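```bash
cat > h.py <<'E'
import numpy as np,cv2
from station import env,eyes
def cal(n):
    c=eyes.get_calibration(n);R=np.array(c["R"]);t=np.array(c["t"])
    return c,R,t
def ray(n,uv):
    c,R,t=cal(n)
    K=np.array([[c["fx"],0,c["cx"]],[0,c["fy"],c["cy"]],[0,0,1]])
    p=cv2.undistortPoints(np.array(uv,float).reshape(-1,1,2),K,np.array([c["k1"],0,0,0,0.])).reshape(-1,2)
    d=np.c_[p,np.ones(len(p))]@R
    return -R.T@t,d
def onz(n,uv,z):
    o,d=ray(n,uv); return o+d*((z-o[2])/d[:,2])[:,None]
def proj(n,X):
    c,R,t=cal(n)
    K=np.array([[c["fx"],0,c["cx"]],[0,c["fy"],c["cy"]],[0,0,1]])
    return cv2.projectPoints(np.array(X,float).reshape(-1,1,3),cv2.Rodrigues(R)[0],t,K,np.array([c["k1"],0,0,0,0.]))[0].reshape(-1,2)
def tri(u1,u2):
    a,d=ray("top",u1);b,e=ray("side",u2);d=d[0]/np.linalg.norm(d[0]);e=e[0]/np.linalg.norm(e[0])
    s=np.linalg.lstsq(np.c_[d,-e],b-a,rcond=None)[0];p=a+s[0]*d;q=b+s[1]*e
    return (p+q)/2,np.linalg.norm(p-q)
E
python3 - <<'E'
from h import *
np.set_printoptions(precision=4,suppress=True)
T=lambda L:[(182+(x-1.5)/4,160+(y-1.5)/4) for x,y in L]
S=lambda L:[(190+(x-1.15)/3.3,165+(y-1.15)/3.3) for x,y in L]
def show(nm,n,L,z):
    P=onz(n,(T if n=="top" else S)(L),z)[:,:2];print(nm,n,P.mean(0),P.tolist() and np.round(P,3).tolist())
show("deck","top",[(37,108),(27,288),(342,290),(347,108)],.06)
show("deck","side",[(32,440),(172,578),(380,325),(248,220)],.06)
show("cover","top",[(103,128),(103,265),(368,265),(368,128)],.066)
show("bar","top",[(147,170),(147,220),(322,220),(322,170)],.098)
show("bar","side",[(163,385),(197,417),(317,288),(280,262)],.098)
show("restbase","top",[(577,186),(575,345),(773,345),(770,186)],.006)
show("rails","top",[(584,187),(584,335),(770,335),(768,187)],.04)
show("rails","side",[(453,113),(558,190),(645,88),(545,20)],.04)
print(tri(T([(140,88)]),S([(118,262)])),tri(T([(170,112)]),S([(150,318)])))
print(proj("top",[.214,.534,.25]))
o,_=ray("top",[[300,200]]);print(o); print(onz("top",T([(450,45)]),.074),onz("top",T([(478,405)]),.02))
E
```

```text
deck top [0.5069 0.1693] [[0.562, 0.265], [0.451, 0.264], [0.452, 0.074], [0.563, 0.074]]
deck side [0.5017 0.169 ] [[0.559, 0.262], [0.439, 0.263], [0.449, 0.075], [0.56, 0.076]]
cover top [0.5071 0.1392] [[0.548, 0.222], [0.465, 0.217], [0.466, 0.058], [0.549, 0.06]]
bar top [0.5024 0.1328] [[0.517, 0.185], [0.488, 0.183], [0.488, 0.081], [0.517, 0.082]]
bar side [0.4953 0.1426] [[0.509, 0.192], [0.481, 0.193], [0.482, 0.092], [0.51, 0.094]]
restbase top [ 0.4742 -0.127 ] [[0.524, -0.066], [0.424, -0.065], [0.424, -0.188], [0.525, -0.188]]
rails top [ 0.4728 -0.1263] [[0.518, -0.07], [0.427, -0.07], [0.428, -0.182], [0.518, -0.183]]
rails side [ 0.4713 -0.1284] [[0.517, -0.078], [0.426, -0.077], [0.427, -0.179], [0.515, -0.18]]
(array([0.547 , 0.1694, 0.1762]), np.float64(0.0010934342641601292)) (array([0.5475, 0.1704, 0.0991]), np.float64(0.008239887894478689))
[[ 10.0514 343.9966]]
[ 0.3559 -0.0561  0.9903]
[[0.5984 0.011  0.074 ]] [[ 0.3859 -0.0059  0.02  ]]
```

```bash
python3 -m inch '{"delta_pos":[[0.148,-0.182,0],[0.148,-0.182,0],[0.148,-0.182,0],[0.148,-0.182,0],[0.148,-0.182,0]],"spin":[-34,-34,-34,-34,-34],"jaw":[0,0,0,0,0]}'
python3 -m inch '{"delta_pos":[[0.148,-0.183,0],[0.148,-0.183,0],[0.148,-0.183,0],[0.148,-0.183,0],[0.148,-0.183,0]],"spin":[-34.2,-34.2,-34.2,-34.2,-34.2],"jaw":[0,0,0,0,0]}'
python3 -m inch '{"delta_pos":[[0,0,0],[0,0,0],[0,0,0]],"spin":[0,0,0],"jaw":[0,0,0]}'
```

```text
t: 0.52
tool_pos: [0.3459, 0.3704, 0.2502]
tool_rot: [-1.48, -2.771, 0.0]
contact_force: [0.8, 0.8, -0.3]
opening: 0.298
t: 0.93
tool_pos: [0.477, 0.2084, 0.2502]
tool_rot: [-2.229, -2.214, 0.0]
contact_force: [1.1, 0.9, 0.8]
opening: 0.006
t: 1.18
tool_pos: [0.4758, 0.2105, 0.25]
tool_rot: [-2.22, -2.221, 0.001]
contact_force: [-0.5, -0.2, 0.7]
opening: -0.006
```

```bash
python3 -m inch '{"delta_pos":[[0.037,-0.0415,0],[0.037,-0.0415,0],[0.037,-0.0415,-0.04],[0.037,-0.0415,-0.086],[0.037,-0.0415,-0.086]],"spin":[0,0,0,0,0],"jaw":[0,0,0,0,0]}'
python3 -m inch '{"delta_pos":[[0,0,0],[0.01,0,0],[0.02,0,0],[0.03,0,0],[0.03,0,0]],"spin":[0,0,0,0,0],"jaw":[0,0,0,0,0]}'
python3 - <<'E'
from h import *
a=eyes.capture("side")[125:325,150:400,::-1];cv2.imwrite("pics/s1.png",cv2.resize(a,None,fx=3,fy=3,interpolation=cv2.INTER_CUBIC))
E
```

```text
t: 1.6
tool_pos: [0.5104, 0.1692, 0.1592]
tool_rot: [-2.217, -2.221, 0.01]
contact_force: [-0.8, 0.1, -1.5]
opening: 0.001
t: 2.02
tool_pos: [0.5448, 0.1694, 0.1667]
tool_rot: [2.22, 2.221, 0.004]
contact_force: [0.1, -0.1, 0.1]
opening: -0.0
```

View pics/s1.png

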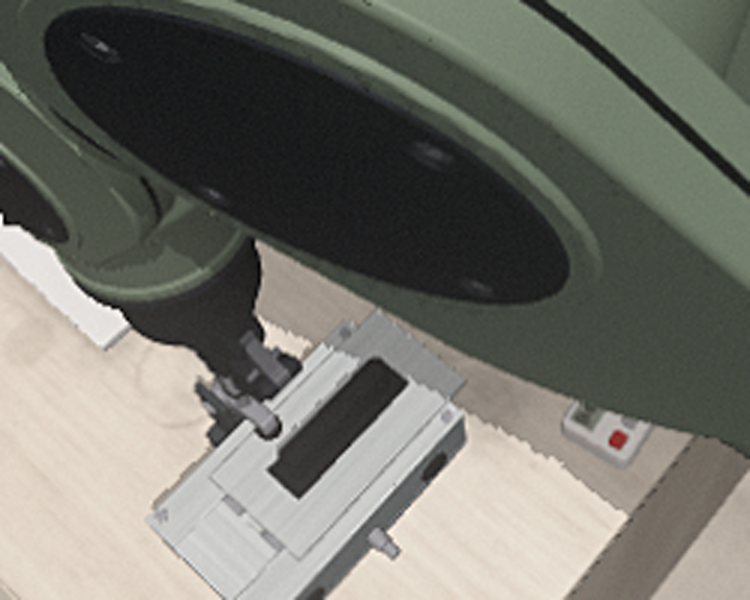

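The side view shows the closed fingers at the handle, around (245,350), with the arm still lying on the cover. I'll keep pushing.

```bash
python3 -m inch '{"delta_pos":[[0.01,0,0],[0.02,0,0],[0.03,0,-0.002],[0.04,0,-0.003],[0.045,0,-0.004]],"spin":[0,0,0,0,0],"jaw":[0,0,0,0,0]}'
python3 -m inch '{"delta_pos":[[0.008,0,0],[0.016,0,-0.002],[0.024,0,-0.003],[0.028,0,-0.003],[0.028,0,-0.003]],"spin":[0,0,0,0,0],"jaw":[0,0,0,0,0]}'
python3 -m inch '{"delta_pos":[[0,0,0.02],[0,0,0.05],[0,0,0.09],[-0.03,0,0.12],[-0.06,0,0.12]],"spin":[0,0,0,0,0],"jaw":[0,0,0,0,0]}'
python3 -m inch '{"delta_pos":[[-0.04,-0.02,0],[-0.06,-0.03,0],[-0.06,-0.03,0],[-0.06,-0.03,0],[-0.06,-0.03,0]],"spin":[0,0,0,0,0],"jaw":[0.05,0.05,0.05,0.05,0.05]}'
python3 - <<'E'
from h import *
a=eyes.capture("side")[125:325,150:400,::-1];b=eyes.capture("top")[130:280,170:400,::-1]
cv2.imwrite("pics/s2.png",np.vstack([cv2.resize(a,(390,312)),cv2.resize(b,(390,254))]) if 0 else np.hstack([cv2.resize(a,(400,320)),cv2.resize(b,(400,320))]))
E
```

```text
t: 2.48
tool_pos: [0.5886, 0.1691, 0.1616]
tool_rot: [2.221, 2.221, 0.002]
contact_force: [-0.4, 0.0, 0.3]
opening: 0.0
t: 2.9
tool_pos: [0.6163, 0.1688, 0.1578]
tool_rot: [2.221, 2.221, 0.001]
contact_force: [-0.9, -0.0, -1.6]
opening: 0.003
t: 3.32
tool_pos: [0.5567, 0.1686, 0.2823]
tool_rot: [2.22, 2.218, 0.01]
contact_force: [0.7, 0.8, 1.0]
opening: 0.002
t: 3.73
tool_pos: [0.4963, 0.1391, 0.2777]
tool_rot: [2.221, 2.222, 0.001]
contact_force: [0.3, 0.2, -0.2]
opening: 0.584
```

View pics/s2.png

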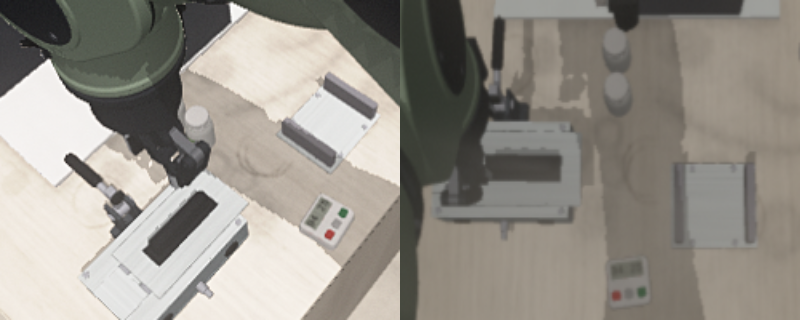

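The clamp arm is swung back, with its handle pointing away at (80,165) in the left half. Now I'll descend onto the grip bar.

```bash
python3 -m inch '{"delta_pos":[[0.01,0,-0.04],[0.01,0,-0.08],[0.01,0,-0.12],[0.01,0,-0.15],[0.01,0,-0.16]],"spin":[0,0,0,0,0],"jaw":[0.05,0.05,0.05,0.05,0.05]}'
python3 -m inch '{"delta_pos":[[0,0,-0.006],[0,0,-0.012],[0,0,-0.018],[0,0,-0.022],[0,0,-0.022]],"spin":[0,0,0,0,0],"jaw":[0.05,0.05,0.05,0.05,0.05]}'
python3 -m inch '{"delta_pos":[[0,0,0],[0,0,0],[0,0,0],[0,0,0],[0,0,0]],"spin":[0,0,0,0,0],"jaw":[0.03,0.024,0.02,0.017,0.01]}'
```

```text
t: 4.25
tool_pos: [0.5049, 0.1385, 0.1132]
tool_rot: [-2.22, -2.219, 0.007]
contact_force: [-0.2, -0.2, -1.2]
opening: 0.584
t: 4.67
tool_pos: [0.5063, 0.1388, 0.0954]
tool_rot: [2.222, 2.221, 0.001]
contact_force: [-0.6, 0.5, -0.6]
opening: 0.586
t: 5.08
tool_pos: [0.5063, 0.1387, 0.0958]
tool_rot: [2.222, 2.221, 0.001]
contact_force: [-1.7, -0.1, 6.7]
opening: 0.173
```

```bash
python3 -m inch '{"delta_pos":[[0,0,0],[0,0,0],[0,0,0]],"spin":[0,0,0],"jaw":[0,0,0]}'
python3 -m inch '{"delta_pos":[[0,0.006,0.0005],[0,0.012,0.0005],[0,0.014,0.0005],[0,0.014,0.0005],[0,0.014,0.0005]],"spin":[0,0,0,0,0],"jaw":[0,0,0,0,0]}'
```

```text
t: 5.33
tool_pos: [0.5063, 0.1388, 0.0958]
tool_rot: [2.222, 2.221, 0.001]
contact_force: [-2.2, 0.2, 7.9]
opening: 0.175
t: 5.75
tool_pos: [0.5061, 0.1531, 0.0958]
tool_rot: [-2.221, -2.222, -0.0]
contact_force: [0.3, 2.3, 0.5]
opening: 0.174
```

```bash
python3 -m inch '{"delta_pos":[[0,0.002,0],[0,0.002,0.002],[0,0.002,0.004],[0,0.002,0.005],[0,0.002,0.005]],"spin":[0,0,0,0,0],"jaw":[0,0,0,0,0]}'
```

```text
t: 6.17
tool_pos: [0.5057, 0.1546, 0.0991]
tool_rot: [-2.221, -2.221, 0.003]
contact_force: [8.5, 2.3, -43.8]
opening: 0.172
```

Blocked: it lifted 3 mm and the force reached 44 N. I'll lower it, step along, and use gentler pulls.

```bash
python3 -m inch '{"delta_pos":[[0,0,-0.005],[0,0.003,-0.005],[0,0.006,-0.005],[0,0.006,-0.003],[0,0.006,-0.001]],"spin":[0,0,0,0,0],"jaw":[0,0,0,0,0]}'
python3 -m inch '{"delta_pos":[[0,0,0],[0,0,0]],"spin":[0,0],"jaw":[0,0]}'
```

```text
t: 6.58
tool_pos: [0.5053, 0.1607, 0.099]
tool_rot: [-2.22, -2.221, 0.003]
contact_force: [5.7, 0.0, -52.4]
opening: 0.171
t: 6.75
tool_pos: [0.5054, 0.1607, 0.0989]
tool_rot: [-2.221, -2.22, 0.003]
contact_force: [0.8, 2.0, -26.2]
opening: 0.17
```

```bash
python3 -m inch '{"delta_pos":[[0,0,-0.004],[0,0.003,-0.004],[0,0.006,-0.004],[0,0.006,-0.002],[0,0.006,-0.001]],"spin":[0,0,0,0,0],"jaw":[0,0,0,0,0]}'
python3 -m inch '{"delta_pos":[[0,0,0.0005],[0,0,0.001],[0,0,0.001]],"spin":[0,0,0],"jaw":[0,0,0]}'
```

```text
t: 7.17
tool_pos: [0.506, 0.1669, 0.0988]
tool_rot: [-2.221, -2.221, 0.0]
contact_force: [3.1, 1.1, -30.3]
opening: 0.174
t: 7.42
tool_pos: [0.5059, 0.1668, 0.0989]
tool_rot: [-2.221, -2.221, 0.001]
contact_force: [4.6, 1.5, -29.9]
opening: 0.174
```

```bash
python3 -m inch '{"delta_pos":[[0,0,-0.004],[0,0.003,-0.004],[0,0.006,-0.004],[0,0.006,-0.002],[0,0.006,-0.001]],"spin":[0,0,0,0,0],"jaw":[0,0,0,0,0]}'
python3 -m inch '{"delta_pos":[[0,0,0.0005],[0,0,0.001],[0,0,0.001]],"spin":[0,0,0],"jaw":[0,0,0]}'
```

```text
t: 7.83
tool_pos: [0.5061, 0.1729, 0.099]
tool_rot: [-2.221, -2.221, -0.0]
contact_force: [0.2, 1.3, -14.7]
opening: 0.17
t: 8.08
tool_pos: [0.5059, 0.1727, 0.0994]
tool_rot: [-2.221, -2.221, 0.001]
contact_force: [1.8, 2.3, -20.7]
opening: 0.171
```

```bash
python3 -m inch '{"delta_pos":[[0,0,-0.004],[0,0.003,-0.004],[0,0.006,-0.004],[0,0.006,-0.002],[0,0.006,-0.001]],"spin":[0,0,0,0,0],"jaw":[0,0,0,0,0]}'
python3 -m inch '{"delta_pos":[[0,0,0.0005],[0,0,0.001],[0,0,0.001]],"spin":[0,0,0],"jaw":[0,0,0]}'
```

```text
t: 8.5
tool_pos: [0.5062, 0.1789, 0.0991]
tool_rot: [-2.221, -2.221, -0.0]
contact_force: [-0.3, -0.4, -2.9]
opening: 0.165
t: 8.75
tool_pos: [0.5062, 0.1786, 0.0999]
tool_rot: [2.222, 2.221, 0.0]
contact_force: [0.6, 0.2, -3.3]
opening: 0.168
```

Only about 3.3 N here, which is roughly the cover's weight. I'll lift carefully.

```bash
python3 -m inch '{"delta_pos":[[0,0,0.001],[0,0,0.002],[0,0,0.003],[0,0,0.004],[0,0,0.004]],"spin":[0,0,0,0,0],"jaw":[0,0,0,0,0]}'
```

```text
t: 9.17
tool_pos: [0.5062, 0.1787, 0.104]
tool_rot: [-2.222, -2.221, -0.0]
contact_force: [0.5, 0.5, -3.3]
opening: 0.172
```

```bash
python3 -m inch '{"delta_pos":[[0,0.001,0.004],[0,0.002,0.008],[0,0.002,0.012],[0,0.002,0.018],[0,0.002,0.024]],"spin":[0,0,0,0,0],"jaw":[0,0,0,0,0]}'
```

```text
t: 9.58
tool_pos: [0.5062, 0.1807, 0.1284]
tool_rot: [-2.222, -2.221, -0.0]
contact_force: [-0.4, -0.7, -2.8]
opening: 0.169
```

```bash
python3 -m inch '{"delta_pos":[[0,0,0.01],[0,0,0.03],[0,0,0.05],[0,0,0.07],[0,0,0.07]],"spin":[0,0,0,0,0],"jaw":[0,0,0,0,0]}'
python3 - <<'E'
from h import *
a=eyes.capture("side")[100:320,150:430,::-1];cv2.imwrite("pics/s3.png",cv2.resize(a,None,fx=2.6,fy=2.6,interpolation=cv2.INTER_CUBIC))
E
```

```text
t: 10.0
tool_pos: [0.5072, 0.1809, 0.2016]
tool_rot: [2.221, 2.219, 0.007]
contact_force: [0.1, 0.1, -2.3]
opening: 0.171
```

View pics/s3.png

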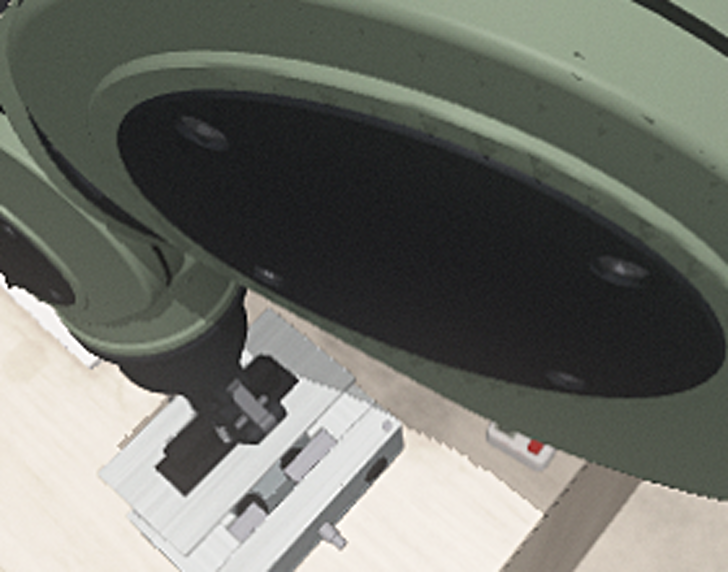

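The cover is off. The opening shows at about (260,490), and the bar is held near its middle at about (230,415). Carrying it over the rest.

```bash
python3 -m inch '{"delta_pos":[[-0.004,-0.02,0],[-0.008,-0.05,0],[-0.012,-0.08,0],[-0.016,-0.11,0],[-0.02,-0.14,0]],"spin":[0,0,0,0,0],"jaw":[0,0,0,0,0]}'
python3 -m inch '{"delta_pos":[[-0.004,-0.03,0],[-0.007,-0.06,0],[-0.01,-0.09,0],[-0.014,-0.12,0],[-0.014,-0.145,0]],"spin":[0,0,0,0,0],"jaw":[0,0,0,0,0]}'
python3 -m inch '{"delta_pos":[[0,-0.015,0],[0,-0.023,-0.01],[0,-0.023,-0.03],[0,-0.023,-0.05],[0,-0.023,-0.05]],"spin":[0,0,0,0,0],"jaw":[0,0,0,0,0]}'
python3 -m inch '{"delta_pos":[[0,0,0],[0,0,0]],"spin":[0,0],"jaw":[0,0]}'
python3 - <<'E'
from h import *
for n in("top","side"): cv2.imwrite(f"pics/{n}4.png",eyes.capture(n)[:,:,::-1])
a=cv2.imread("pics/top4.png")[165:285,290:420];b=cv2.imread("pics/side4.png")[130:280,270:433]
cv2.imwrite("pics/c4.png",np.hstack([cv2.resize(a,(400,369),interpolation=2),cv2.resize(b,(400,369),interpolation=2)]))
E
```

```text
t: 10.47
tool_pos: [0.4854, 0.0394, 0.1974]
tool_rot: [-2.221, -2.221, 0.001]
contact_force: [0.8, -1.3, -3.0]
opening: 0.168
t: 10.88
tool_pos: [0.471, -0.1064, 0.1974]
tool_rot: [-2.223, -2.219, 0.002]
contact_force: [0.8, -0.1, -2.9]
opening: 0.166
t: 11.3
tool_pos: [0.4708, -0.1263, 0.1443]
tool_rot: [-2.218, -2.218, 0.004]
contact_force: [-1.0, 0.6, -2.8]
opening: 0.17
t: 11.47
tool_pos: [0.4723, -0.127, 0.1482]
tool_rot: [-2.221, -2.222, -0.0]
contact_force: [0.7, -0.3, -2.7]
opening: 0.17
```

View pics/c4.png

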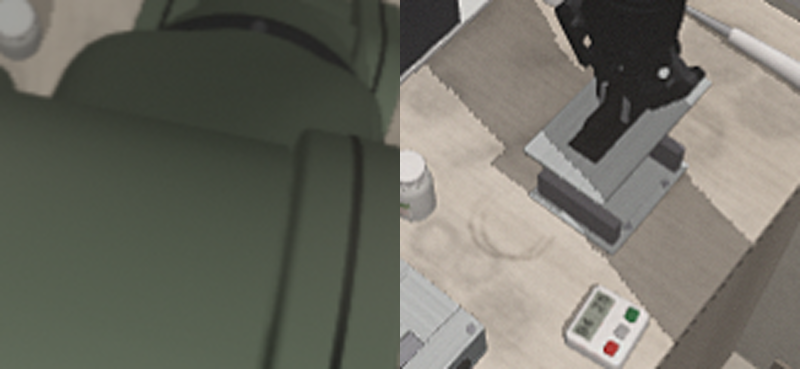

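```bash
python3 - <<'E'
from h import *
a=cv2.imread("pics/side4.png")[150:240,310:420];cv2.imwrite("pics/c5.png",cv2.resize(a,None,fx=7,fy=6.6,interpolation=2))
P=[[270+(x-400)/2.454,130+y/2.46] for x,y in [(526,150),(603,202),(711,80)]]
print(np.round(onz("side",P,.118),4))
# expected corners if TCP is cover centre
print(np.round(proj("side",[[.4723+i,-.127+j,.118] for i,j in((.042,.08),(-.042,.08),(-.042,-.08))]),1),np.round(P,1))
E
```

```text
[[ 0.5095 -0.0499  0.118 ]
 [ 0.4294 -0.0521  0.118 ]
 [ 0.4303 -0.2093  0.118 ]]
[[318.6 190.6]
 [350.8 213.6]
 [396.1 163.2]] [[321.3 191. ]
 [352.7 212.1]
 [396.7 162.5]]
```

View pics/c5.png

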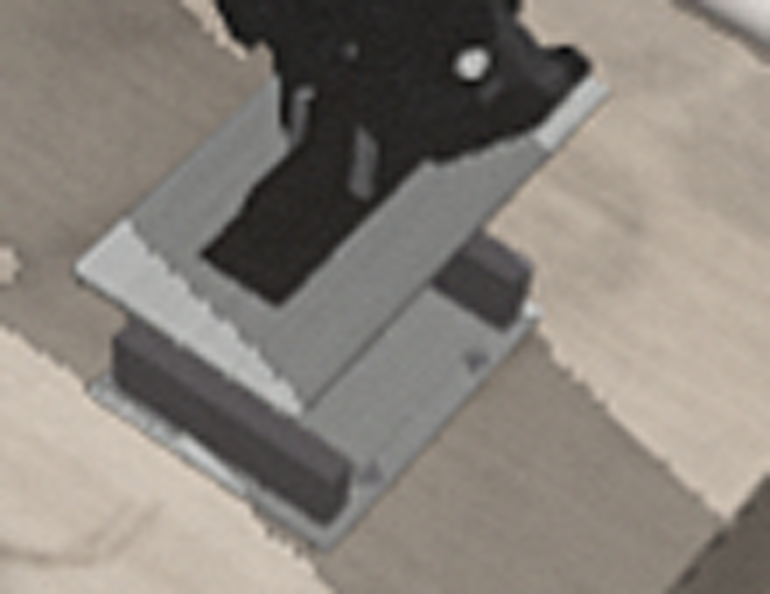

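The side view shows the cover square above the rest, with corners at (321,191), (354,212) and (397,163). It is centred within about 1 mm. Lowering it.

```bash
python3 -m inch '{"delta_pos":[[0.001,0.001,-0.015],[0.001,0.001,-0.03],[0.001,0.001,-0.045],[0.001,0.001,-0.06],[0.001,0.001,-0.064]],"spin":[0,0,0,0,0],"jaw":[0,0,0,0,0]}'
python3 -m inch '{"delta_pos":[[0,0,-0.001],[0,0,-0.002],[0,0,-0.003],[0,0,-0.004],[0,0,-0.005]],"spin":[0,0,0,0,0],"jaw":[0,0,0,0,0]}'
```

```text
t: 11.98
tool_pos: [0.473, -0.1261, 0.0828]
tool_rot: [-2.221, -2.221, 0.001]
contact_force: [-0.8, 0.5, -3.5]
opening: 0.171
t: 12.4
tool_pos: [0.4734, -0.1264, 0.0792]
tool_rot: [2.221, 2.221, 0.001]
contact_force: [0.3, -0.1, -2.7]
opening: 0.169
```

```bash
python3 -m inch '{"delta_pos":[[0,0,-0.0007],[0,0,-0.0014],[0,0,-0.002],[0,0,-0.002]],"spin":[0,0,0,0],"jaw":[0,0,0,0]}'
```

```text
t: 12.73
tool_pos: [0.4731, -0.1263, 0.0767]
tool_rot: [-2.222, -2.221, 0.0]
contact_force: [-0.7, 0.6, -2.9]
opening: 0.17
```

```bash
python3 -m inch '{"delta_pos":[[0,0,-0.0005],[0,0,-0.001],[0,0,-0.001]],"spin":[0,0,0],"jaw":[0,0,0]}'
```

```text
t: 12.98
tool_pos: [0.4731, -0.1263, 0.0758]
tool_rot: [-2.222, -2.221, 0.0]
contact_force: [-0.2, 0.9, -0.6]
opening: 0.167
```

```bash
python3 -m inch '{"delta_pos":[[0,0,-0.0005],[0,0,-0.0005],[0,0,-0.0005]],"spin":[0,0,0],"jaw":[0,0,0]}'
```

```text
t: 13.23
tool_pos: [0.4731, -0.1263, 0.0756]
tool_rot: [-2.222, -2.221, -0.0]
contact_force: [-2.6, 2.0, 7.1]
opening: 0.172
```

The rest now carries the cover's weight (+7 N). Releasing, then going up.

```bash
python3 -m inch '{"delta_pos":[[0,0,0],[0,0,0],[0,0,0],[0,0,0],[0,0,0]],"spin":[0,0,0,0,0],"jaw":[0.025,0.035,0.045,0.045,0.045]}'
python3 -m inch '{"delta_pos":[[0,0,0.005],[0,0,0.02],[0,0,0.04],[0,0,0.07],[0,0,0.1]],"spin":[0,0,0,0,0],"jaw":[0.045,0.045,0.045,0.045,0.045]}'
python3 -m inch '{"delta_pos":[[0,0,0.03],[0,0.04,0.06],[0,0.08,0.1],[0,0.12,0.1],[-0.02,0.16,0.1]],"spin":[0,0,0,0,0],"jaw":[0.045,0.045,0.045,0.045,0.045]}'
python3 -m inch '{"delta_pos":[[0,0.04,0],[-0.02,0.08,0],[-0.03,0.12,0],[-0.04,0.16,0],[-0.05,0.2,0]],"spin":[0,0,0,0,0],"jaw":[0.045,0.045,0.045,0.045,0.045]}'
python3 -m inch '{"delta_pos":[[-0.01,0.04,0],[-0.03,0.08,0],[-0.05,0.12,0],[-0.07,0.15,0],[-0.09,0.18,0]],"spin":[0,0,0,0,0],"jaw":[0.045,0.045,0.045,0.045,0.045]}'
python3 - <<'E'
from h import *
for n in("top","side"): cv2.imwrite(f"pics/{n}6.png",eyes.capture(n)[:,:,::-1])
a=cv2.imread("pics/top6.png")[130:290,170:400];b=cv2.imread("pics/side6.png")[140:340,190:450]
cv2.imwrite("pics/c6.png",np.vstack([cv2.resize(a,(431,300),interpolation=2),cv2.resize(b,(431,300),interpolation=2)])) if 0 else cv2.imwrite("pics/c6.png",np.hstack([cv2.resize(a,(400,320),interpolation=2),cv2.resize(b,(400,320),interpolation=2)]))
E
```

```text
t: 13.65
tool_pos: [0.4732, -0.1264, 0.0753]
tool_rot: [2.222, 2.221, -0.0]
contact_force: [0.3, 0.1, 0.2]
opening: 0.521
t: 14.07
tool_pos: [0.4727, -0.1263, 0.1766]
tool_rot: [-2.221, -2.22, 0.001]
contact_force: [-0.5, 0.0, 0.5]
opening: 0.526
t: 14.48
tool_pos: [0.4606, 0.0178, 0.2761]
tool_rot: [2.221, 2.218, 0.005]
contact_force: [1.3, 1.0, -0.7]
opening: 0.526
t: 14.9
tool_pos: [0.4086, 0.2164, 0.2744]
tool_rot: [-2.222, -2.221, -0.001]
contact_force: [1.4, -0.3, 0.3]
opening: 0.527
t: 15.32
tool_pos: [0.3177, 0.3967, 0.2741]
tool_rot: [-2.22, -2.222, -0.0]
contact_force: [0.4, 0.3, 0.1]
opening: 0.532
```

View pics/c6.png

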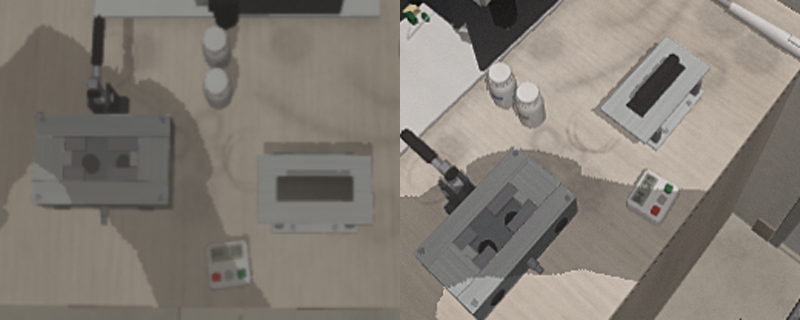

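The cover lies across both rails with the bar up, at (315,188) on the left. The clamp is still back and the jars and timer are in place. One quick numeric check before handing in.

```bash
python3 - <<'E'
from h import *
P=[[170+x*230/400,130+y/2] for x,y in [(257,154),(257,222),(373,222),(373,154)]]
Q=onz("top",P,.046);print(np.round(Q,3).tolist(),Q.mean(0))
a,b=[cv2.imread(f"pics/top{i}.png").astype(int) for i in(0,6)]
for nm,(u,v) in dict(ja=(294,152),jb=(295,172),timer=(301,261),beaker=(411,150)).items():
    A=cv2.cvtColor(a.astype(np.uint8),6)[v-14:v+14,u-14:u+14].astype(np.float32);B=cv2.cvtColor(b.astype(np.uint8),6)[v-14:v+14,u-14:u+14].astype(np.float32)
    print(nm,cv2.phaseCorrelate(A,B))
E
```

```text
[[0.515, -0.046, 0.046], [0.433, -0.047, 0.046], [0.433, -0.206, 0.046], [0.516, -0.208, 0.046]] [ 0.47415708 -0.12674616  0.046     ]
ja ((0.04238339602566832, 0.03880209502824705), 0.9734326733483208)
jb ((0.24254792949123605, -0.12955687961039963), 0.9646603388256497)
timer ((0.38622423077140944, 0.0438548837814281), 0.6774841335084704)
beaker ((0.02856036742366186, -0.04204290634050167), 0.9989529159333971)
```

```bash
python3 -c "
from station import env
print(env.finish_job())"
```

```text
the job is handed in; nothing more can be done
None
```

The sample chamber is open and the job is handed in, after about 15 s of robot time out of 64 s.

- **Clamp:** I pushed the arm up and back over centre, and the last pictures show it still back by itself.
- **Cover:** I slid it away from its end with upward pulls every 6 mm. It was blocked at cover y of about -14, -8, -2 and +4 mm, and came free at about +10 mm.
- **Light pulls:** The first two pulls were harder than intended, peaking at 44 N and 52 N at the wrist against the 120 N limit. The later ones stayed at 30 N or less.
- **Placing:** I lifted the cover off, lowered it onto the rest until the rails carried its weight, then released it and moved the arm clear.

**Last checks:** The cover's centre measures (0.474, -0.127) and the rest's (0.473, -0.127), so it sits within about 1 mm, square and bar up. The jars and beaker show no visible movement, with image shifts under 0.3 px. The timer's shift read 0.4 px with a weaker match. I put that down to the changed shadow, since nothing went near it. No check failed.

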